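# Move the snap cap to the open beetle jar

### The job

The jar of beetles on the demonstration table is standing open, and the only cap is on the empty jar. Pull the red snap cap off the empty jar and press it onto the jar of beetles until it snaps fully home. Leave the bottle, the dish and the tweezers where they are.

Things in the scene. Friction and masses are not known exactly. Their poses are not given: they have to be found in the camera images.
- cap_mid (a point): red ribbed snap cap, 46 mm wide, 24 mm high, about 25 g, open below; loose. Point: its centre, 12 mm from top and bottom; z out of its closed top. Home on a jar, its centre is 6 mm below the neck's top. Its inner lip (32 mm wide) snaps over the nubs: set on a neck it stops 10 mm above home; a straight push or pull of some 10 N snaps it on or off. Grip its side at any yaw; 40 N is safe
- jar_beetles_mouth (a point): jar with brown and green beetles, open at the start; clear, 42 mm wide, on a grey foot (76 mm wide, 14 mm high) fixed to the table; white neck 29 mm wide, 74 to 94 mm above the table, its top 5 mm tapering to 20 mm; four sprung nubs stand 3 mm out of it, 11.5 mm below its top. Point: on the axis at the neck's top, 94 mm up. z up; yaw means nothing
- jar_empty_mouth (a point): the empty jar, wearing the cap at the start; clear, 42 mm wide, on a grey foot (76 mm wide, 14 mm high) fixed to the table; white neck 29 mm wide, 74 to 94 mm above the table, its top 5 mm tapering to 20 mm; four sprung nubs stand 3 mm out of it, 11.5 mm below its top. Point: on the axis at the neck's top, 94 mm up. z up; yaw means nothing
- spray_mid (a point): a white bottle with a blue label, standing, 56 mm in diameter, 150 mm high; centre half-way up. Bystander, not to be moved
- dish_mid (a point): a clear shallow dish with a leaf disc, 90 mm in diameter, 14 mm high; its centre, 7 mm above the table. Bystander, not to be moved
- tweezers_mid (a point): steel tweezers lying flat, 130 mm long along their x axis, 15 mm wide, 8 mm high; their middle. Bystander, not to be moved
There are look-alikes about, which are no part of the job. Of the things shaped like the part that bears cap_mid, the red one is meant.

How it is judged:
By the outcome, as a careful person would: the job done as asked, in the order asked, and still so for the second after the job is handed in, with the robot touching nothing.
It also fails if it takes over 40 s, if anything falls off the work surface, if the arm or the gripper's body presses on something with over 40 N, if the wrist force passes 120 N, or if a joint passes its speed limit or range.

### The arm

A 6-joint arm with a two-finger parallel gripper is mounted at the origin on the work surface. World frame = base frame: x ahead of the robot, y to its left, z up, the work surface at z = 0. Lengths are in m, angles in rad, forces in N, time in s.
With the tool pointing down it reaches from about 0.3 to 0.775 m from the base axis. Payload 14.6 kg.
Tool frame: the origin (TCP) lies on the centre line of the jaws, within the pads' length; the fingertips stand 19 mm ahead of it and the grasp point (between the pads) is the TCP; y points along the fingers, x is the direction in which the jaws open and shut, and the axes are right-handed (so a half turn about y gives the same grasp; the last joint's range is limited). The gripper opens to 94 mm and grips with 3 to 60 N. Pads are 16 mm wide; open, the fingers measure 119 mm over their backs; the gripper's body (75 mm by 177 mm) begins 78 mm behind the grasp point.
Start: joints at [-1.178, 0.3, 1.521, -0, 1.321, -0.067], TCP at [0.244, -0.493, 0.224] pointing down, gripper open.
Joint ranges: [-3.03, 3.03], [-0.79, 2.21], [0.23, 2.52], [-1.04, 4.18], [0, 3.07], [-2.55, 2.55]. Speed limits (rad/s): [2.22, 2.22, 2.57, 3.14, 3.14, 3.14].

### API

Orientations are given as [roll, pitch, yaw] about the fixed x, y, z axes, in that order (R = Rz(yaw) Ry(pitch) Rx(roll)).
In Python, from station import get_obs, cams, workorder gives the robot as it stands.
- The arm moves only by the shell command python3 -m handwheel 'ROWS' [FORCE]. ROWS is JSON, a list of rows, each an object of numbers: "fingers": the opening, from -1 (shut) to 1 (fully open); "x", "y", "z": the shift along the tool's x, y, z in m; "spin": the turn about the tool's y in degrees. In form: [{"fingers": .., "x": .., "y": .., "z": .., "spin": ..}, ...]. A call has exactly 10 rows; each row is the pose to reach, as a shift and turn from the pose commanded when the call began, along the tool's axes at that moment; what a row does not reach only later rows make up. A row lasts 1/10 s, in which the tool goes at most 50 mm and 8.59 degrees, less where a joint would pass 70% of its speed; a pose out of reach is approached as far as the arm can. A call with a gripper value outside its range is refused whole. The fingers move at their own pace and stop on an object; FORCE is the grip in N (left out, the last holds). Time passes only in rows, so rows that repeat a pose let the fingers close, or fill a call up. It gives the time, the measured TCP pose, the force and the opening at its end, in the units of the state.
- get_obs(): the state, without advancing time (a new reading comes with each control period).
- cams.camera(name): name is "side" or "top" or "wrist"; returns (picture, depth): 384x512x3 uint8, red, green, blue; 384x512 float32, m along the optical axis (not along the pixel's ray), 0 where there is no reading.
- cams.get_calibration(name): a dict with "fx", "fy", "cx", "cy" (pixels), "view" (4x4, takes a point from world to camera coordinates). Camera axes: x right, y down, z forward; pixel columns grow to the right and rows downward; lengths in m; the calibration is good to about 2 mm. The wrist camera is an equidistant fisheye: a pixel r from the principal point sees the ray r / f radians off the axis. A picture is of the moment at which its call begins: read the wrist's pose just before it. get_calibration takes no time and is no camera call; for the wrist camera it gives the pose at the moment of the call.
- workorder.hand_in(): hands the job in, once; it reports no verdict.
The state is a dict: "time_s": time; "qpos": joint angles; "joint_vel": joint speeds; "tau": joint torques, N m; "ee_pos": TCP position; "eef_rot": TCP orientation; "force": force on the tool from outside, world axes, zero at the start; "moment": the same for the moment, N m; "grip_width": finger opening in m.
Only numpy, scipy, OpenCV 4.12 (cv2) and the standard library are available. Lean on these libraries where they do the work, as an engineer would, in place of code of your own. Each camera call takes 0.05 s, during which the arm holds its last target. There are 200 camera calls.

## Working session

There is one attempt and no reset: what is moved stays moved. The work goes in short steps, Python scripts to look and compute and a shell command to move; the robot and the scene stay as the last step left them, time stands still between calls to the robot, and variables do not carry over. Pictures are saved under pics/ and viewed, about 8 in all and at most 12, crops included, and the job is handed in when it is done.

```bash
mkdir -p pics; cat > h.py <<'E'
import numpy as np, cv2
from station import get_obs, cams, workorder
def snap(n,f):
    o=get_obs(); c=cams.get_calibration(n); p,d=cams.camera(n)
    cv2.imwrite('pics/'+f+'.png',p[:,:,::-1]); np.savez('pics/'+f,p=p,d=d,**{k:c[k] for k in c})
    return p,d,c
def ray(c,u,v,fish=False):
    x=(u-c['cx'])/c['fx'];y=(v-c['cy'])/c['fy']
    if fish:
        r=np.hypot(x,y); s=np.sin(r)/max(r,1e-9); k=np.array([x*s,y*s,np.cos(r)])
    else: k=np.array([x,y,1.])
    V=np.array(c['view']); R=V[:3,:3]; return -R.T@V[:3,3], R.T@k
def onplane(c,u,v,z,fish=False):
    o,k=ray(c,u,v,fish); return o+k*(z-o[2])/k[2]
def proj(c,P):
    V=np.array(c['view']); q=V[:3,:3]@P+V[:3,3]; return c['fx']*q[0]/q[2]+c['cx'],c['fy']*q[1]/q[2]+c['cy']
E
python3 - <<'E'
from h import *
o=get_obs(); print(o)
a=snap('top','top0'); b=snap('side','side0')
for c in (a[2],b[2]): print({k:np.round(c[k],3).tolist() for k in c})
E
```

```text
{'time_s': 0.0, 'qpos': array([-1.17759970e+00,  3.00530560e-01,  1.52153273e+00,  2.46570466e-05,
        1.32064448e+00, -6.65889787e-02]), 'joint_vel': array([ 0.00174816,  0.00065452,  0.0019289 ,  0.00032931,  0.00016938,
       -0.00026623]), 'tau': array([ 2.79213069e-03, -5.31800258e+01, -3.52733982e+01,  7.09813088e-02,
        2.44384323e-02, -8.89295166e-05]), 'ee_pos': array([ 0.2439944 , -0.49268527,  0.22387414]), 'eef_rot': array([-1.57069830e+00,  1.11105586e-03, -1.11101678e+00]), 'force': array([-0.65068696, -0.83514338,  0.68506031]), 'moment': array([-0.02784089, -0.00626826,  0.02438455]), 'grip_width': 0.09413098663237307}
{'fx': 403.227, 'fy': 403.227, 'cx': 256.828, 'cy': 187.412, 'view': [[0.025, -1.0, -0.008, -0.022], [-0.983, -0.023, -0.182, 0.518], [0.182, 0.012, -0.983, 1.232], [0.0, 0.0, 0.0, 1.0]]}
{'fx': 450.037, 'fy': 450.037, 'cx': 258.562, 'cy': 189.908, 'view': [[0.998, -0.064, 0.011, -0.535], [-0.025, -0.533, -0.846, 0.083], [0.06, 0.843, -0.534, 1.172], [0.0, 0.0, 0.0, 1.0]]}
```

View pics/top0.png

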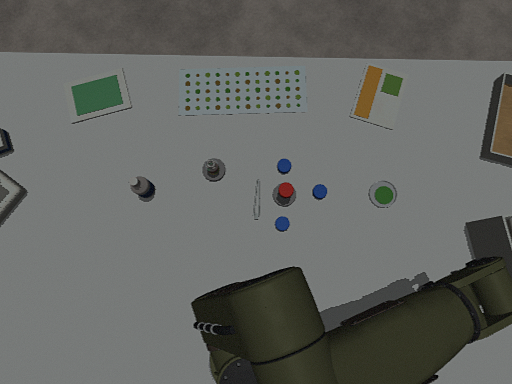

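View pics/side0.png

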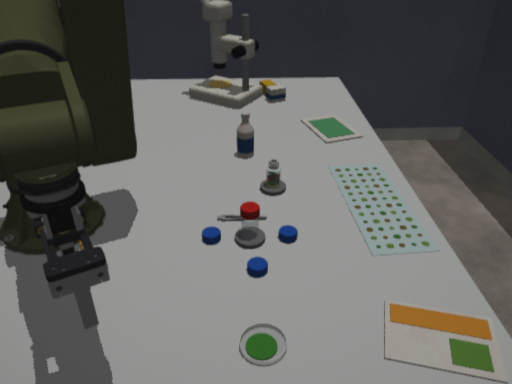

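The top view shows the red cap at (286,190) on a jar foot at (284,194). Look-alikes are the blue caps at (284,166), (320,191) and (282,224). The open jar is at (213,169), the tweezers at (257,200), the bottle at (143,188) and the dish at (383,194). In the side view the red cap is at (250,210) and the open jar at (273,175). I choose the only red cap, and will measure it and check it in one close crop.

```bash
python3 - <<'E'
from h import *
L={n:np.load(f'pics/{n}0.npz') for n in('top','side')}
def lab(L,m,box):
    u0,v0,u1,v1=box; M=np.zeros(m.shape,np.uint8); M[v0:v1,u0:u1]=m[v0:v1,u0:u1]
    return cv2.connectedComponentsWithStats(M)
for n,box in(('top',(265,175,305,210)),('side',(230,195,270,225))):
    p=L[n]['p'].astype(int); d=L[n]['d']; m=(p[...,0]>90)&(p[...,1]<60)&(p[...,2]<60)
    k,l,s,ce=lab(L,m,box); i=1+s[1:,4].argmax(); u,v=ce[i]; c=L[n]
    print(n,s[i],ce[i],'z.1',onplane(c,u,v,.1),'z.088',onplane(c,u,v,.088))
    # depth points of cap
    V,U=np.where(l==i); P=np.array([(lambda o,k:o+k*d[b,a])(*ray(c,a,b)) for a,b in zip(U,V)])
    t=P[P[:,2]>np.percentile(P[:,2],60)]; print(' depth top',t.mean(0),np.percentile(P[:,2],[5,50,95]))
# jar: depth points in top image above table around (213,169)
for n,box in(('top',(195,150,232,187)),('side',(255,152,293,198)),('top',(268,176,302,212))):
    c=L[n];d=c['d'];P=[]
    for b in range(box[1],box[3]):
        for a in range(box[0],box[2]):
            if d[b,a]>0:
                o,k=ray(c,a,b); P.append(o+k*d[b,a])
    P=np.array(P); f=P[(P[:,2]>.008)&(P[:,2]<.02)]; t=P[(P[:,2]>.08)]
    print(n,'foot',len(f),f[:,:2].min(0),f[:,:2].max(0),(f[:,:2].min(0)+f[:,:2].max(0))/2,'top',len(t),t.mean(0),P[:,2].max())
a=cv2.resize(L['top']['p'][140:240,185:335,::-1],None,fx=4,fy=4,interpolation=cv2.INTER_CUBIC)
b=cv2.resize(L['side']['p'][140:290,190:310,::-1],None,fx=400/150,fy=400/150,interpolation=cv2.INTER_CUBIC)
b=cv2.resize(b,(200,250))
im=np.zeros((400,800,3),np.uint8); im[:400,:600]=a; im[:250,600:]=b; cv2.imwrite('pics/crop.png',im)
c=cams.get_calibration('wrist'); print({k:np.round(c[k],3).tolist() for k in c})
E
```

```text
top [279 183  15  14 163] [285.6993865  189.35582822] z.1 [ 0.5049857  -0.09757737  0.1       ] z.088 [ 0.50716989 -0.09830576  0.088     ]
 depth top [ 0.50494261 -0.09779455  0.10065048] [0.09472957 0.09835872 0.10225883]
side [241 202  18  11 154] [249.5        207.06493506] z.1 [ 0.50715315 -0.10235464  0.1       ] z.088 [ 0.50797321 -0.08488577  0.088     ]
 depth top [ 0.50827434 -0.10124424  0.10125069] [0.09811118 0.10021445 0.10196415]
top foot 212 [0.54646247 0.10060339] [0.62016174 0.19472453] [0.5833121  0.14766396] top 63 [0.58150654 0.13604657 0.08812478] 0.09719209262586559
side foot 209 [0.54851333 0.09547217] [0.62185281 0.16375297] [0.58518307 0.12961257] top 73 [0.58529339 0.12976282 0.0892869 ] 0.09726941394881383
top foot 197 [ 0.46881246 -0.13361571] [ 0.53801238 -0.06160298] [ 0.50341242 -0.09760935] top 192 [ 0.50389624 -0.09630678  0.09757584] 0.10690671244846772
{'fx': 297.319, 'fy': 297.319, 'cx': 256.096, 'cy': 190.631, 'view': [[0.445, -0.895, 0.001, -0.55], [-0.87, -0.432, 0.235, -0.025], [-0.211, -0.106, -0.972, 0.389], [0.0, 0.0, 0.0, 1.0]]}
```

View pics/crop.png

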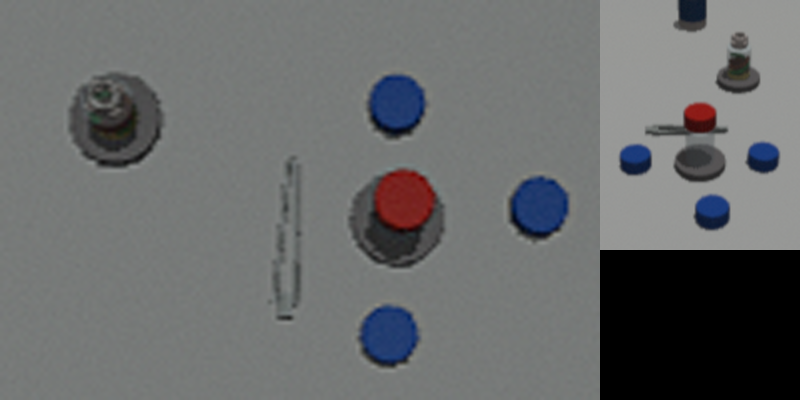

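The crop confirms it: the red cap sits on the clear empty jar and three blue caps lie loose around it. The open jar, dark and green inside, is on the left. Estimates are cap (0.506,-0.099,0.100 top), which agrees with the 0.100 expected, and beetle jar axis (0.584,0.130). Next I move above the cap.

```bash
python3 -m handwheel '[{"fingers":1,"x":-0.015,"y":0.0,"z":0.025,"spin":0},{"fingers":1,"x":-0.04,"y":0.0,"z":0.065,"spin":0},{"fingers":1,"x":-0.065,"y":0.0,"z":0.11,"spin":0},{"fingers":1,"x":-0.09,"y":0.005,"z":0.155,"spin":0},{"fingers":1,"x":-0.115,"y":0.01,"z":0.2,"spin":0},{"fingers":1,"x":-0.14,"y":0.015,"z":0.245,"spin":0},{"fingers":1,"x":-0.165,"y":0.02,"z":0.29,"spin":0},{"fingers":1,"x":-0.19,"y":0.02,"z":0.335,"spin":0},{"fingers":1,"x":-0.215,"y":0.02,"z":0.38,"spin":0},{"fingers":1,"x":-0.237,"y":0.02,"z":0.41,"spin":0}]' 30
python3 -m handwheel '[{"fingers":1,"x":0,"y":0,"z":0,"spin":0},{"fingers":1},{"fingers":1},{"fingers":1},{"fingers":1},{"fingers":1},{"fingers":1},{"fingers":1},{"fingers":1},{"fingers":1}]'
python3 - <<'E'
from h import *
o=get_obs(); print(o['ee_pos'],o['eef_rot'],o['qpos'],o['force'])
p,d,c=snap('wrist','w1'); p=p.astype(int)
m=((p[...,0]>80)&(p[...,1]<60)&(p[...,2]<60)).astype(np.uint8)
k,l,s,ce=cv2.connectedComponentsWithStats(m)
i=1+s[1:,4].argmax(); print(s[i],ce[i],onplane(c,*ce[i],.1,True),onplane(c,*ce[i],.088,True))
E
```

```text
time_s: 1.1
ee_pos: [0.5072, -0.0966, 0.2042]
eef_rot: [-1.571, 0.0, -1.111]
force: [0.3, -1.1, 0.5]
grip_width: 0.0938
[ 0.50715421 -0.09655371  0.20419964] [-1.57107956e+00  2.58299436e-04 -1.11088451e+00] [-2.59089271e-01  2.42995751e-01  1.64176542e+00  8.21260731e-06
  1.25721474e+00  8.51792669e-01] [ 0.28869338 -1.08930588  0.45269519]
[ 233  170   50   49 1855] [257.21185984 194.58274933] [ 0.50788729 -0.09770516  0.1       ] [ 0.50515798 -0.0991363   0.088     ]validation failed for argument at $[1]...
```

View pics/w1.png

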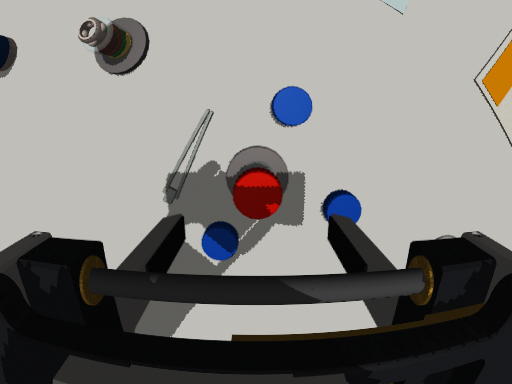

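The wrist view shows the red cap at (257,194) between the open fingers with nothing in the jaws' way. The blue caps at (292,105), (342,209) and (220,240) are low on the table. The measured cap (0.507,-0.098) agrees with the earlier estimate, so I descend and then close.

```bash
python3 -m handwheel '[{"fingers":1,"x":0.001,"y":0.01,"z":-0.001,"spin":0},{"fingers":1,"x":0.001,"y":0.03,"z":-0.001,"spin":0},{"fingers":1,"x":0.001,"y":0.05,"z":-0.001,"spin":0},{"fingers":1,"x":0.001,"y":0.07,"z":-0.001,"spin":0},{"fingers":1,"x":0.001,"y":0.09,"z":-0.001,"spin":0},{"fingers":1,"x":0.001,"y":0.104,"z":-0.001,"spin":0},{"fingers":1,"x":0.001,"y":0.112,"z":-0.001,"spin":0},{"fingers":1,"x":0.001,"y":0.113,"z":-0.001,"spin":0},{"fingers":0.2,"x":0.001,"y":0.113,"z":-0.001,"spin":0},{"fingers":-0.3,"x":0.001,"y":0.113,"z":-0.001,"spin":0}]' 30
python3 -m handwheel '[{"fingers":-0.3,"x":0,"y":0,"z":0,"spin":0},{"fingers":-0.3,"x":0,"y":0,"z":0,"spin":0},{"fingers":-0.3,"x":0,"y":0,"z":0,"spin":0},{"fingers":-0.3,"x":0,"y":0,"z":0,"spin":0},{"fingers":-0.3,"x":0,"y":0,"z":0,"spin":0},{"fingers":-0.3,"x":0,"y":0,"z":0,"spin":0},{"fingers":-0.3,"x":0,"y":0,"z":0,"spin":0},{"fingers":-0.3,"x":0,"y":0,"z":0,"spin":0},{"fingers":-0.3,"x":0,"y":0,"z":0,"spin":0},{"fingers":-0.3,"x":0,"y":0,"z":0,"spin":0}]' 30
```

```text
time_s: 2.15
ee_pos: [0.5061, -0.1002, 0.0921]
eef_rot: [-1.57, -0.001, -1.111]
force: [0.0, -0.7, 0.1]
grip_width: 0.0811
time_s: 3.15
ee_pos: [0.5058, -0.0997, 0.0915]
eef_rot: [-1.571, 0.0, -1.111]
force: [-2.4, 5.9, 2.7]
grip_width: 0.0456
```

Gripped at 45.6 mm. Now I pull straight up, backing off 1 mm in x to relieve the side force.

```bash
python3 -m handwheel '[{"fingers":-0.3,"x":-0.001,"y":0,"z":0,"spin":0},{"fingers":-0.3,"x":-0.001,"y":-0.003,"z":0,"spin":0},{"fingers":-0.3,"x":-0.001,"y":-0.006,"z":0,"spin":0},{"fingers":-0.3,"x":-0.001,"y":-0.01,"z":0,"spin":0},{"fingers":-0.3,"x":-0.001,"y":-0.016,"z":0,"spin":0},{"fingers":-0.3,"x":-0.001,"y":-0.025,"z":0,"spin":0},{"fingers":-0.3,"x":-0.001,"y":-0.04,"z":0,"spin":0},{"fingers":-0.3,"x":-0.001,"y":-0.06,"z":0,"spin":0},{"fingers":-0.3,"x":-0.001,"y":-0.075,"z":0,"spin":0},{"fingers":-0.3,"x":-0.001,"y":-0.08,"z":0,"spin":0}]' 36
python3 - <<'E'
from h import *
p,d,c=snap('wrist','w2'); snap('side','s2')
im=np.vstack([np.hstack([cv2.imread('pics/w2.png'),]),]);
s=cv2.resize(cv2.imread('pics/s2.png')[130:290,170:330],(288,384),interpolation=cv2.INTER_CUBIC)
cv2.imwrite('pics/v2.png',np.hstack([im,s]))
E
```

```text
time_s: 4.15
ee_pos: [0.5061, -0.0993, 0.1738]
eef_rot: [-1.568, -0.002, -1.111]
force: [0.6, -0.1, 0.2]
grip_width: 0.0454
```

View pics/v2.png

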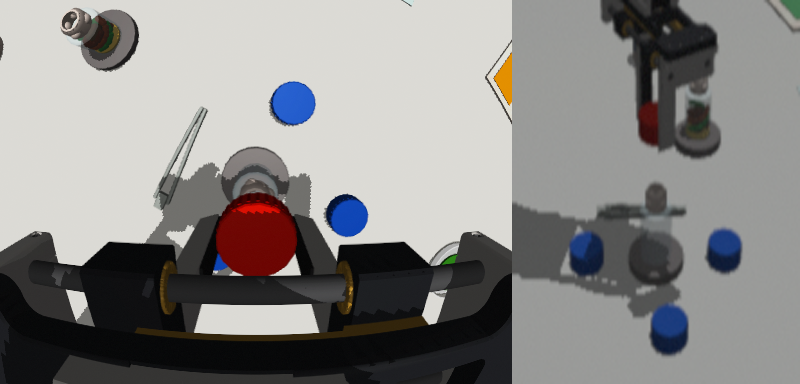

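The wrist half shows the red cap held in the jaws at (257,235) and the bare neck of the empty jar below it; the beetle jar is at (70,22). In the side crop (right half) the empty jar is uncapped at about (655,200). I carry the cap to just short of the beetle jar and look again with its neck in view.

```bash
python3 -m handwheel '[{"fingers":-0.3,"x":-0.01,"y":0,"z":0.007,"spin":0},{"fingers":-0.3,"x":-0.03,"y":0,"z":0.02,"spin":0},{"fingers":-0.3,"x":-0.055,"y":0,"z":0.035,"spin":0},{"fingers":-0.3,"x":-0.08,"y":0,"z":0.05,"spin":0},{"fingers":-0.3,"x":-0.105,"y":0,"z":0.065,"spin":0},{"fingers":-0.3,"x":-0.13,"y":0,"z":0.08,"spin":0},{"fingers":-0.3,"x":-0.15,"y":0,"z":0.095,"spin":0},{"fingers":-0.3,"x":-0.163,"y":0,"z":0.105,"spin":0},{"fingers":-0.3,"x":-0.17,"y":0,"z":0.11,"spin":0},{"fingers":-0.3,"x":-0.17,"y":0,"z":0.11,"spin":0}]'
python3 - <<'E'
from h import *
p,d,c=snap('wrist','w3'); o=get_obs(); print(o['ee_pos'],o['eef_rot'],proj and '')
# all pixels with depth-> world (fisheye, depth along optical axis); keep neck band
V,U=np.mgrid[0:384,0:512]; x=(U-c['cx'])/c['fx'];y=(V-c['cy'])/c['fy'];r=np.hypot(x,y)+1e-9;t=np.tan(np.minimum(r,1.5))/r
K=np.stack([x*t*d,y*t*d,d],-1); M=np.array(c['view']); W=(K-M[:3,3])@M[:3,:3]
near=(np.hypot(W[...,0]-.584,W[...,1]-.13)<.05)&(d>0)
for lo,hi in((.008,.018),(.088,.1),(.092,.1)):
    q=near&(W[...,2]>lo)&(W[...,2]<hi); P=W[q]; print(lo,hi,len(P),P.mean(0) if len(P) else '',P.min(0) if len(P) else '',P.max(0) if len(P) else '')
E
```

```text
time_s: 5.25
ee_pos: [0.5285, 0.1028, 0.171]
eef_rot: [-1.571, 0.0, -1.11]
force: [-0.4, -0.6, -0.3]
grip_width: 0.0454
[0.52842422 0.10204236 0.17112136] [-1.57139756e+00  7.55154435e-05 -1.11067810e+00] 
0.008 0.018 2104 [0.58653587 0.13491611 0.01428092] [0.54799574 0.09799656 0.01096602] [0.62293862 0.17260893 0.01690865]
0.088 0.1 577 [0.58504024 0.13574346 0.09256304] [0.57117159 0.12166294 0.088     ] [0.59994581 0.14996005 0.09642714]
0.092 0.1 363 [0.58504329 0.13552464 0.09393774] [0.57208953 0.12292408 0.09200022] [0.5976615  0.1479596  0.09642714]
```

View pics/w3.png

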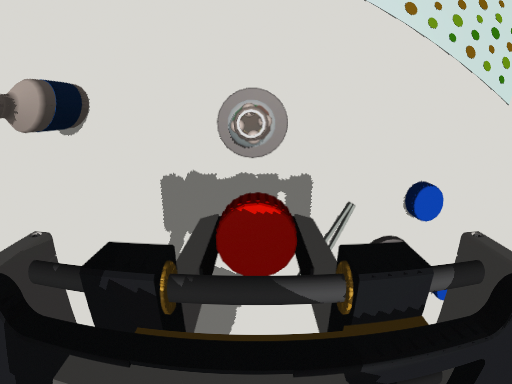

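The wrist view shows the beetle jar's open mouth at (252,123) and the held cap at (257,235); the bottle at (45,105) is well clear. The foot measures 75 mm wide, centred at (0.5855,0.1353), and the neck top gives 94 mm at (0.585,0.1355), so both agree. Next I move over the jar and descend to just above the neck.

```bash
python3 -m handwheel '[{"fingers":-0.3,"x":-0.001,"y":0,"z":0.01,"spin":0},{"fingers":-0.3,"x":-0.002,"y":0,"z":0.03,"spin":0},{"fingers":-0.3,"x":-0.003,"y":0,"z":0.05,"spin":0},{"fingers":-0.3,"x":-0.004,"y":0,"z":0.062,"spin":0},{"fingers":-0.3,"x":-0.004,"y":0.005,"z":0.0635,"spin":0},{"fingers":-0.3,"x":-0.004,"y":0.02,"z":0.0635,"spin":0},{"fingers":-0.3,"x":-0.004,"y":0.04,"z":0.0635,"spin":0},{"fingers":-0.3,"x":-0.004,"y":0.05,"z":0.0635,"spin":0},{"fingers":-0.3,"x":-0.004,"y":0.054,"z":0.0635,"spin":0},{"fingers":-0.3,"x":-0.004,"y":0.054,"z":0.0635,"spin":0}]'
python3 - <<'E'
from h import *
for n,b in(('side',(220,110,330,210)),('top',(170,130,260,200))):
    p,d,c=snap(n,n+'4')
    cv2.imwrite(f'pics/{n}4c.png',cv2.resize(p[b[1]:b[3],b[0]:b[2],::-1],(400,390),interpolation=cv2.INTER_CUBIC))
cv2.imwrite('pics/v4.png',np.hstack([cv2.imread(f'pics/{n}4c.png') for n in('side','top')]))
E
```

```text
time_s: 6.3
ee_pos: [0.5835, 0.1337, 0.1171]
eef_rot: [-1.571, 0.0, -1.111]
force: [-0.4, 0.3, -0.3]
grip_width: 0.0453
```

View pics/v4.png

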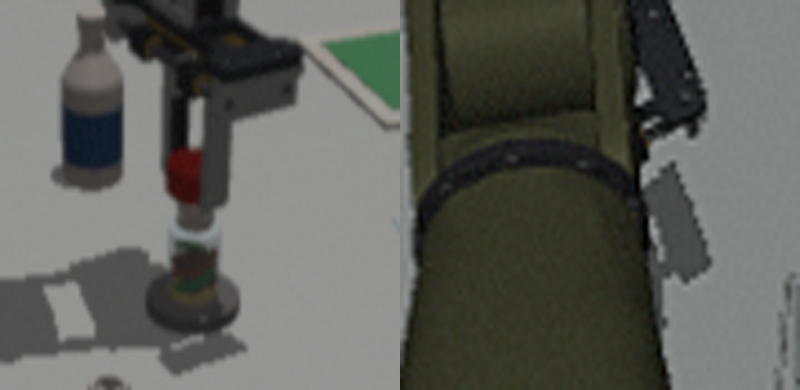

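The side half shows the cap at (187,175) directly over the neck at (195,215), in line. The arm hides the jar in the top half. I lower the cap onto the neck and read the force.

```bash
python3 -m handwheel '[{"fingers":-0.3,"x":0,"y":0.002,"z":0,"spin":0},{"fingers":-0.3,"x":0,"y":0.004,"z":0,"spin":0},{"fingers":-0.3,"x":0,"y":0.006,"z":0,"spin":0},{"fingers":-0.3,"x":0,"y":0.008,"z":0,"spin":0},{"fingers":-0.3,"x":0,"y":0.01,"z":0,"spin":0},{"fingers":-0.3,"x":0,"y":0.012,"z":0,"spin":0},{"fingers":-0.3,"x":0,"y":0.013,"z":0,"spin":0},{"fingers":-0.3,"x":0,"y":0.014,"z":0,"spin":0},{"fingers":-0.3,"x":0,"y":0.014,"z":0,"spin":0},{"fingers":-0.3,"x":0,"y":0.014,"z":0,"spin":0}]' 38
```

```text
time_s: 7.4
ee_pos: [0.5837, 0.1339, 0.1035]
eef_rot: [-1.571, -0.0, -1.111]
force: [0.2, -0.3, 0.3]
grip_width: 0.0451
```

No side force, so the cap is centred well. Now I press home: the seated TCP height should be about 0.0915.

```bash
python3 -m handwheel '[{"fingers":-0.3,"x":0,"y":0.002,"z":0,"spin":0},{"fingers":-0.3,"x":0,"y":0.004,"z":0,"spin":0},{"fingers":-0.3,"x":0,"y":0.006,"z":0,"spin":0},{"fingers":-0.3,"x":0,"y":0.008,"z":0,"spin":0},{"fingers":-0.3,"x":0,"y":0.01,"z":0,"spin":0},{"fingers":-0.3,"x":0,"y":0.011,"z":0,"spin":0},{"fingers":-0.3,"x":0,"y":0.012,"z":0,"spin":0},{"fingers":-0.3,"x":0,"y":0.013,"z":0,"spin":0},{"fingers":-0.3,"x":0,"y":0.013,"z":0,"spin":0},{"fingers":-0.3,"x":0,"y":0.013,"z":0,"spin":0}]'
```

```text
time_s: 8.4
ee_pos: [0.5835, 0.1341, 0.0914]
eef_rot: [-1.571, 0.0, -1.111]
force: [-8.4, 2.7, 10.9]
grip_width: 0.0453
```

```bash
python3 -m handwheel '[{"fingers":-0.3,"x":0,"y":0.0005,"z":-0.0005,"spin":0},{"fingers":-0.3,"x":0,"y":0.001,"z":-0.001,"spin":0},{"fingers":-0.3,"x":0,"y":0.0015,"z":-0.001,"spin":0},{"fingers":-0.3,"x":0,"y":0.002,"z":-0.001,"spin":0},{"fingers":-0.3,"x":0,"y":0.002,"z":-0.001,"spin":0},{"fingers":-0.3,"x":0,"y":0.002,"z":-0.001,"spin":0},{"fingers":-0.3,"x":0,"y":0.002,"z":-0.001,"spin":0},{"fingers":-0.3,"x":0,"y":0.002,"z":-0.001,"spin":0},{"fingers":-0.3,"x":0,"y":0.002,"z":-0.001,"spin":0},{"fingers":-0.3,"x":0,"y":0.002,"z":-0.001,"spin":0}]'
python3 - <<'E'
from h import *
p,d,c=snap('side','s5'); p=p.astype(int)
m=((p[...,0]>60)&(p[...,1]<45)&(p[...,2]<45)).astype(np.uint8); m[:, :240]=0
V,U=np.where(m[110:230]); V+=110; P=np.array([(lambda o,k:o+k*d[b,a])(*ray(c,a,b)) for a,b in zip(U,V)])
print(len(P),P.mean(0),np.percentile(P[:,2],[2,10,50,90,98]))
cv2.imwrite('pics/v5.png',cv2.resize(p[120:220,220:330,::-1].astype(np.uint8),(660,600),interpolation=cv2.INTER_CUBIC))
E
```

```text
time_s: 9.4
ee_pos: [0.5835, 0.1341, 0.0913]
eef_rot: [-1.568, -0.0, -1.111]
force: [-10.3, 3.6, 25.0]
grip_width: 0.0454
65 [0.57669365 0.12853483 0.09853066] [0.07915917 0.09633976 0.09979597 0.10135253 0.10217866]
```

View pics/v5.png

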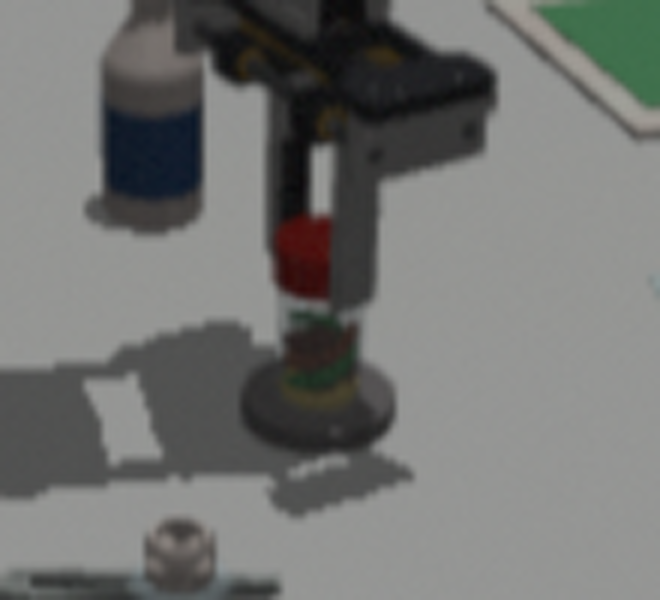

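The cap sits at (305,255) with no white neck showing below it. The TCP stopped dead at 0.0913 with the force rising to 25 N, and the cap top reads about 0.101, the same as when it was home on the empty jar. I unload, release and rise.

```bash
python3 -m handwheel '[{"fingers":-0.3,"x":0,"y":-0.001,"z":0,"spin":0},{"fingers":-0.3,"x":0,"y":-0.002,"z":0,"spin":0},{"fingers":0,"x":0,"y":-0.0025,"z":0,"spin":0},{"fingers":0.4,"x":0,"y":-0.0025,"z":0,"spin":0},{"fingers":0.8,"x":0,"y":-0.0025,"z":0,"spin":0},{"fingers":0.8,"x":0,"y":-0.0025,"z":0,"spin":0},{"fingers":0.8,"x":0,"y":-0.0025,"z":0,"spin":0},{"fingers":0.8,"x":0,"y":-0.0025,"z":0,"spin":0},{"fingers":0.8,"x":0,"y":-0.0025,"z":0,"spin":0},{"fingers":0.8,"x":0,"y":-0.0025,"z":0,"spin":0}]'
python3 -m handwheel '[{"fingers":0.8,"x":0,"y":-0.01,"z":0,"spin":0},{"fingers":0.8,"x":0,"y":-0.03,"z":0,"spin":0},{"fingers":0.8,"x":0,"y":-0.05,"z":0,"spin":0},{"fingers":0.8,"x":0,"y":-0.07,"z":0,"spin":0},{"fingers":0.8,"x":0,"y":-0.09,"z":-0.01,"spin":0},{"fingers":0.8,"x":0,"y":-0.1,"z":-0.03,"spin":0},{"fingers":0.8,"x":0,"y":-0.1,"z":-0.05,"spin":0},{"fingers":0.8,"x":0,"y":-0.1,"z":-0.07,"spin":0},{"fingers":0.8,"x":0,"y":-0.1,"z":-0.08,"spin":0},{"fingers":0.8,"x":0,"y":-0.1,"z":-0.08,"spin":0}]'
python3 - <<'E'
from h import *
for n in('side','wrist'):
    p,d,c=snap(n,n+'6'); q=p.astype(int); m=(q[...,0]>80)&(q[...,1]<55)&(q[...,2]<55)
    if n=='side': m[:110]=0;m[230:]=0;m[:,:230]=0
    V,U=np.where(m&(d>0)); P=[]
    for a,b in zip(U,V):
        o,k=ray(c,a,b,n=='wrist'); R=np.array(c['view'])[2,:3]; P.append(o+k*d[b,a]/(R@k))
    P=np.array(P); t=P[P[:,2]>.095]; print(n,len(P),t.mean(0),np.percentile(P[:,2],[2,50,90,98]))
s=cv2.resize(cv2.imread('pics/side6.png')[120:280,190:310],(288,384),interpolation=cv2.INTER_CUBIC)
cv2.imwrite('pics/v6.png',np.hstack([cv2.imread('pics/wrist6.png'),s]))
E
```

```text
time_s: 10.45
ee_pos: [0.5828, 0.1335, 0.0909]
eef_rot: [-1.571, 0.0, -1.111]
force: [0.5, -0.4, -0.7]
grip_width: 0.0847
time_s: 11.45
ee_pos: [0.5108, 0.0977, 0.1918]
eef_rot: [-1.57, -0.0, -1.111]
force: [0.6, -0.2, -0.3]
grip_width: 0.0847
side 87 [0.58453267 0.12806901 0.09982315] [0.09686986 0.09974681 0.10172158 0.10235692]
wrist 2260 [0.58486777 0.13452555 0.10028117] [0.09836743 0.1003042  0.10119995 0.10175223]
```

View pics/v6.png

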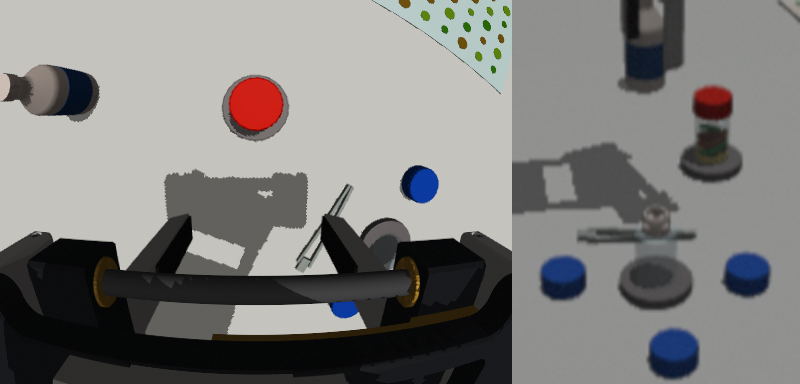

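The cap is level on the beetle jar, at (257,104) in the wrist view and (712,102) in the side crop. Its top reads 100.3 mm against the 100 expected at home, or 110 if unsnapped. The empty jar is bare, and the blue caps, tweezers and bottle look undisturbed. I hand in.

```bash
python3 -c "
from station import workorder; print(workorder.hand_in())"
```

```text
the job is handed in; nothing more can be done
None
```

I pulled the red snap cap straight up off the empty jar and pressed it onto the jar of beetles until it snapped home. Then I released it, backed the arm clear and handed the job in at about 11.5 s.

**Seating:** the press stopped dead at a TCP height of 0.0913 m, the height at which I had gripped the cap when it was home on the empty jar. The push force rose to 25 N with no further travel. After release the cap top read 100.3 mm, against 100 mm expected at home and 110 mm if unsnapped.

**Disagreement:** the side camera put the beetle jar about 6 mm away in y from the top and wrist cameras. I used the wrist reading, and the cap went on with almost no side force at first. That reached about 11 N sideways at full press.

**Bystanders:** the bottle and tweezers look unmoved in the final pictures. The dish was out of view in that last look and I did not check it, but the arm's gripper never worked near it.

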